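Hold open the spring gate of the bottle's bay

ROBOT

A 7-joint arm with a two-finger parallel gripper is mounted at the origin on the work surface. World frame = base frame: x ahead of the robot, y to its left, z up, the work surface at z = 0. Lengths are in m, angles in rad, forces in N, time in s.
With the tool pointing down it reaches from about 0.4 to 0.75 m from the base axis. Payload 19.5 kg.
Tool frame: the origin (TCP) lies between the finger pads; the fingertips stand 14 mm ahead of it and the grasp point (between the pads) lies 5 mm behind it; z points along the fingers, y is the direction in which the jaws open and shut (so a half turn about z gives the same grasp; the last joint's range is limited). The gripper opens to 85 mm and grips with 20 to 120 N. Pads are 22 mm wide; open, the fingers measure 114 mm over their backs; the gripper's body (76 mm by 85 mm) begins 54 mm behind the grasp point. The pads swing forward as they close: fully open they stand 13 mm farther back than shut.
Start: joints at [-1.158, 0.707, -0.028, 1.485, 0.022, 0.951, -0.075], TCP at [0.253, 0.517, 0.207] pointing down, gripper open.
Joint ranges: [-2.71, 2.71], [-0.32, 2.16], [-1.57, 1.52], [0, 2.45], [-1.46, 4.6], [0, 2.02], [-2.83, 2.83]. Speed limits (rad/s): [1.89, 1.89, 2.57, 2.57, 3.01, 3.01, 3.01].

INTERFACE

Orientations are given as a unit quaternion [w, x, y, z].
In Python, from cell import ctrl, imaging, workorder gives the robot as it stands.
- The arm moves only by the tool send_rows, never from a script. Its argument "commands" is a list of rows, each a list of 3 entries, a list of its own where there are three numbers: the shift along the tool's x, y, z as a fraction of full scale, then the turn, a rotation vector about the tool's x, y, z as a fraction of full scale, then the closure, from -1 (fully open) to 1 (shut), so that 0 is half open. A call has 1 to 8 rows; each row shifts and turns the pose as measured when the row begins, along the tool's axes as they then stand; what a row does not reach is not made up. Full scale, the value 1, is 100 mm for a shift and 90 degrees for a turn. A row lasts 1/12 s, in which the tool goes at most 41.7 mm and 7.16 degrees, less where a joint would pass 70% of its speed; a pose out of reach is approached as far as the arm can. A call with a number of a shift or a turn outside -1 to 1 is refused whole. A call with a gripper value outside its range is refused whole. The fingers move at their own pace and stop on an object; "newtons" is the grip in N (left out, the last holds). Time passes only in rows, so rows that do not move let the fingers close. It gives the time, the measured TCP pose, the force and the opening at its end, in the units of the state.
- ctrl.read_state(): the state, without advancing time (a new reading comes with each control period).
- imaging.grab_frame(name): name is "scene" or "side" or "wrist"; returns a dict with "color" (420x560x3 uint8, red, green, blue), "fx", "fy", "cx", "cy" (pixels), "position" and "rotation" of the camera in the world; the wrist camera has in their place "T_tool_cam" (4x4, takes a point from camera to tool coordinates, whose origin is the TCP and whose axes are the flange's). Camera axes: x right, y down, z forward; pixel columns grow to the right and rows downward; lengths in m; the calibration is good to about 2 mm. A picture is of the moment at which its call begins: read the wrist's pose just before it. There is no depth.
- workorder.close_job(): hands the job in, once; it reports no verdict.
The state is a dict: "t": time; "joint_pos": joint angles; "qvel": joint speeds; "effort": joint torques, N m; "eef_pos": TCP position; "tool_rot": TCP orientation; "contact_force": force on the tool from outside, world axes, zero at the start; "moment": the same for the moment, N m; "grip_width": finger opening in m.
Only numpy, scipy, OpenCV 4.12 (cv2) and the standard library are available. Lean on these libraries where they do the work, as an engineer would, in place of code of your own. Each camera call takes 0.05 s, during which the arm holds its last target. There are 200 camera calls.

TASK

Two small amber glass containers with white caps stand on the lab bench in two bays, each kept in by a spring-loaded gate: a bottle with a narrow neck, and a wide-mouthed jar. Find the bay with the narrow-necked bottle, swing its gate by the upright pin at the bar's end towards the robot, right to its stop, and keep it there with the fingers so that a colleague can take the bottle out: finish while still holding the gate open, do not let go. Leave the other gate shut, and the bottle and jar standing where they are.

Things in the scene. Friction and masses are not known exactly. Their poses are not given: they have to be found in the camera images.
- seat_left (a point): Floor middle of the left bay, where a container stands, 12 mm above the bench. The bay is fixed, at another place and yaw (to 0.35 rad) each start: grey plate 150 x 150 x 12 mm, aluminium walls 52 mm high round the seat (outer faces 38.5 mm from its middle) on the bay's +x, +y and -y sides; -x side (to the robot) open, crossed by the gate bar 50 mm out. Axes: the bay's.
- hinge_left (a point): On the vertical hinge axis of the left gate, at the height of the bar's top (50 mm above the bench); from the seat 50 mm along bay -x and 50 mm along bay +y. Hub 26 mm wide; its coil spring and spindle end 64 mm above the bench. Fixed to the bay; axes: the bay's.
- gate_left (a joint): Angle of the left gate: 0 shut (bar along bay -y from the hinge, across the bay's front), as at every start; grows as the pin swings towards the robot (clockwise seen from above); 1.3 rad at the stop. A spring shuts it whenever let go: at the pin about 2 N to start, 6 N at the stop.
- bar_left: The left gate's aluminium bar, 10 mm wide, 14 mm high (36 to 50 mm above the bench), with an upright steel pin, 12 mm diameter, 45 mm tall, on its free end. Origin at the pin's foot on its axis, 50 mm above the bench (pin top at 95 mm), 125 mm from the hinge axis; z up; the bar runs from here along its own +y axis to the hinge. Axes turn with the gate; when shut, the bay's.
- seat_right (a point): Floor middle of the right bay, where a container stands, 12 mm above the bench. The bay is fixed, at another place and yaw (to 0.35 rad) each start: grey plate 150 x 150 x 12 mm, aluminium walls 52 mm high round the seat (outer faces 38.5 mm from its middle) on the bay's +x, +y and -y sides; -x side (to the robot) open, crossed by the gate bar 50 mm out. Axes: the bay's.
- hinge_right (a point): On the vertical hinge axis of the right gate, at the height of the bar's top (50 mm above the bench); from the seat 50 mm along bay -x and 50 mm along bay -y. Hub 26 mm wide; its coil spring and spindle end 64 mm above the bench. Fixed to the bay; axes: the bay's.
- gate_right (a joint): Angle of the right gate: 0 shut (bar along bay +y from the hinge, across the bay's front), as at every start; grows as the pin swings towards the robot (counter-clockwise seen from above); 1.3 rad at the stop. A spring shuts it whenever let go: at the pin about 2 N to start, 6 N at the stop.
- bar_right: The right gate's aluminium bar, 10 mm wide, 14 mm high (36 to 50 mm above the bench), with an upright steel pin, 12 mm diameter, 45 mm tall, on its free end. Origin at the pin's foot on its axis, 50 mm above the bench (pin top at 95 mm), 125 mm from the hinge axis; z up; the bar runs from here along its own -y axis to the hinge. Axes turn with the gate; when shut, the bay's.
- bottle: Loose amber glass bottle with a shoulder, a narrow neck and a white cap, 56 mm diameter, 105 mm tall; origin at the centre of its underside, z up. It stands in one of the two bays, the left or the right, changing from start to start.
- jar: Loose amber glass jar, 56 mm diameter, 75 mm tall, straight sides and a wide white lid; origin at the centre of its underside, z up. It stands in the other bay.
There are look-alikes about, which are no part of the job. What is shaped like the part that bears seat_right but purple is not meant.

How it is judged:
On the way:
1. the fingers have swung the gate of the bottle's bay past 0.6 rad, about half way (((horizontal distance between bottle and seat_left below 0.03 m and value of joint gate_left above 0.6 rad and contact force between bar_left and the fingers above 1 N) or (horizontal distance between bottle and seat_right below 0.03 m and value of joint gate_right above 0.6 rad and contact force between bar_right and the fingers above 1 N))), for 0.1 s.
At the end, for the whole second after the job is handed in: The gate of the bay in which the bottle stands is at its stop (joint above 1.2 of 1.3 rad) and the fingers bear on its bar or pin with more than 2 N; the other gate is shut (below 0.1 rad); bottle and jar stand upright (within 0.15 rad), each within 15 mm of the middle of its bay (((horizontal distance between bottle and seat_left below 0.015 m and horizontal distance between jar and seat_right below 0.015 m and value of joint gate_left above 1.2 rad and value of joint gate_right below 0.1 rad and contact force between bar_left and the fingers above 2 N) or (horizontal distance between bottle and seat_right below 0.015 m and horizontal distance between jar and seat_left below 0.015 m and value of joint gate_right above 1.2 rad and value of joint gate_left below 0.1 rad and contact force between bar_right and the fingers above 2 N)) and angle between each of bottle, jar's own z axis and vertical below 0.15 rad); the arm keeps its last pose, push and grip.
It fails at once if the gate of the jar's bay is opened (beyond 0.3 rad) ((horizontal distance between jar and seat_left below 0.05 m and value of joint gate_left above 0.3 rad) or (horizontal distance between jar and seat_right below 0.05 m and value of joint gate_right above 0.3 rad)).
It fails at once if the bottle or the jar is tipped (0.4 rad) or pushed out of its place (30 mm) (angle between any of bottle, jar's own z axis and vertical above 0.4 rad or distance of any of bottle, jar from where it was at the start of the episode above 0.03 m).
It also fails if it takes over 32 s, if anything falls off the work surface, if the arm or the gripper's body presses on something with over 40 N, if the wrist force passes 120 N, or if a joint passes its speed limit or range.

## Working session

There is one attempt and no reset: what is moved stays moved. The work goes in short steps, Python scripts to look and compute and a tool call to move; the robot and the scene stay as the last step left them, time stands still between calls to the robot, and variables do not carry over. Pictures are saved under pics/ and viewed, about 8 in all and at most 12, crops included, and the job is handed in when it is done.

Besides the shell and the picture viewer there is one more tool, called after "Emit:" as name([rows], argument=value, ...), one row to a line, values as JSON. send_rows: Moves the arm, as the interface text tells. Its arguments: {"type":"object","properties":{"commands":{"type":"array"},"newtons":{"type":"number"}},"required":["commands"]}

```bash
mkdir -p pics; cat > h.py <<'E'
import numpy as np,cv2,pickle
from cell import ctrl,imaging,workorder
from scipy.spatial.transform import Rotation as R
def snap(n,f):
    s=ctrl.read_state(); d=imaging.grab_frame(n)
    q=s["tool_rot"]; 
    if n=="wrist":
        T=np.eye(4);T[:3,:3]=R.from_quat(np.roll(q,-1)).as_matrix();T[:3,3]=s["eef_pos"]
        C=T@np.array(d["T_tool_cam"]);d["position"],d["rotation"]=C[:3,3],C[:3,:3]
    rot=np.array(d["rotation"])
    d["rotation"]=rot
    pickle.dump(d,open(f"pics/{f}.pkl","wb"));cv2.imwrite(f"pics/{f}.png",d["color"][:,:,::-1]);return d
def load(f): return pickle.load(open(f"pics/{f}.pkl","rb"))
def ray(d,u,v):
    r=np.array(d["rotation"])@np.array([(u-d["cx"])/d["fx"],(v-d["cy"])/d["fy"],1]);return np.array(d["position"]),r/np.linalg.norm(r)
def plane(d,u,v,z):
    o,r=ray(d,u,v);return o+r*(z-o[2])/r[2]
def tri(d1,p1,d2,p2):
    o,a=ray(d1,*p1);q,b=ray(d2,*p2)
    t=np.linalg.lstsq(np.c_[a,-b],q-o,rcond=None)[0]
    A,B=o+a*t[0],q+b*t[1];return (A+B)/2,np.linalg.norm(A-B)
def proj(d,P):
    c=np.array(d["rotation"]).T@(np.array(P)-d["position"]);return np.array([d["fx"]*c[0]/c[2]+d["cx"],d["fy"]*c[1]/c[2]+d["cy"]])
E
python3 - <<'E'
from h import *
print(ctrl.read_state())
for n in("scene","side","wrist"):
    d=snap(n,n);print(n,d["position"],d["rotation"].shape,d["rotation"].round(3).tolist(),d["fx"])
E
```

```text
{'t': 0.0, 'joint_pos': array([-1.15770905,  0.70710334, -0.02763273,  1.48499962,  0.02198654,
        0.95089241, -0.07547017]), 'qvel': array([ 0.00061605, -0.00039617,  0.0013725 ,  0.00141508,  0.00071972,
       -0.00041787,  0.0003244 ]), 'effort': array([ 1.66400546e-04, -8.83226681e+01,  1.23455554e+00, -2.36164033e+01,
        1.69320958e-02,  6.69444009e-03,  1.82472013e-05]), 'eef_pos': array([0.25244429, 0.51629643, 0.20642699]), 'tool_rot': array([-1.17141451e-04,  2.25422389e-01,  9.74260973e-01, -5.37901791e-04]), 'contact_force': array([-0.98641109,  0.1234311 , -0.63866827]), 'moment': array([-0.02218409,  0.01048506, -0.00490693]), 'grip_width': 0.0856617753719116}
scene [0.8542914  0.60109109 0.73845389] (4,) [-0.109, 0.25, 0.88, -0.39] 446.4776234067163
side [ 0.42864789 -0.69454829  0.61336721] (4,) [-0.434, 0.9, -0.037, 0.008] 462.67710317692035
wrist [0.18332723 0.55019614 0.37334867] (3, 3) [[0.44, 0.858, 0.265], [0.898, -0.42, -0.131], [-0.001, 0.296, -0.955]] 358.6875782888562
```

View pics/scene.png

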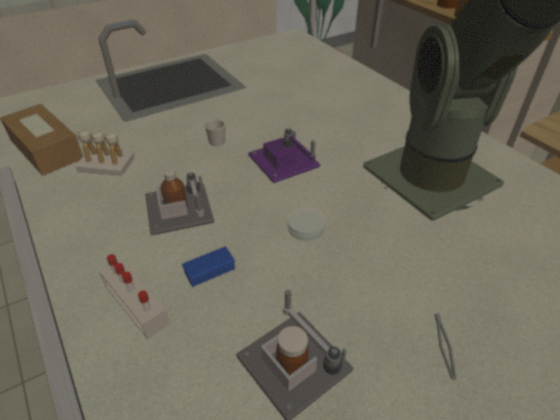

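View pics/side.png

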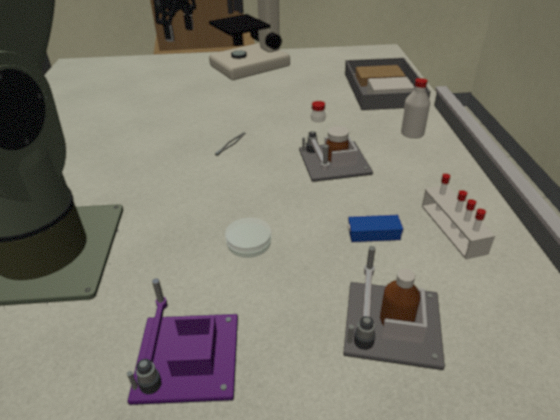

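Candidates for the gate: the grey bay with a narrow-necked bottle (side 365,330 / scene 180,205), the grey bay with the jar (side 335,155 / scene 295,360), and the empty purple look-alike (side 190,355 / scene 285,155). I choose the grey bay with the bottle, which is the right bay, and will check it in a close crop.

```bash
cat >> h.py <<'E'
_l=load
def load(f):
    d=_l(f); r=np.array(d["rotation"])
    if r.shape==(4,): d["rotation"]=R.from_quat(np.roll(r,-1)).as_matrix()
    return d
E
python3 - <<'E'
from h import *
a=cv2.imread("pics/side.png")[235:375,335:455];b=cv2.imread("pics/scene.png")[160:240,135:225]
a=cv2.resize(a,None,fx=4,fy=4,interpolation=2);b=cv2.resize(b,None,fx=4,fy=4,interpolation=2)
c=np.zeros((560,a.shape[1]+b.shape[1]-0,3),np.uint8)[:, :840]
c=np.zeros((560,840,3),np.uint8);c[:,:480]=a;c[:320,480:]=b
cv2.imwrite("pics/crop1.png",c[:,:800] if 0 else cv2.resize(c,(800,533)))
S=load("side");C=load("scene")
for n,p,q in [("pintop",(371,248),(201,179)),("hub",(366,320),(191,176)),("cap",(405,273),(171,176))]: print(n,tri(S,p,C,q))
# jar and purple via plane
for n,p,z in [("purple pin top",(156,283),.095),("purple hub top",(147,368),.064),("purple plate corners",(238,315),.012),("",(237,395),.012),("",(143,318),.012),("plate",(351,285),.012),("",(438,290),.012),("",(441,360),.012),("",(347,350),.012)]: print(n,plane(S,*p,z))
E
```

```text
pintop (array([ 0.59117874, -0.16930232,  0.11787889]), np.float64(0.013021854357666968))
hub (array([ 0.57529426, -0.2639902 ,  0.05931153]), np.float64(0.0007533960420301122))
cap (array([ 0.63684322, -0.22282985,  0.11111489]), np.float64(0.001893165878863515))
purple pin top [ 0.26260904 -0.19408442  0.095     ]
purple hub top [ 0.26237743 -0.32118434  0.064     ]
purple plate corners [ 0.38101786 -0.19850889  0.012     ]
 [ 0.37983838 -0.34036454  0.012     ]
 [ 0.22559111 -0.19089425  0.012     ]
plate [ 0.57772307 -0.14980335  0.012     ]
 [ 0.72388848 -0.17470179  0.012     ]
 [ 0.68215056 -0.30987178  0.012     ]
 [ 0.54659999 -0.28058441  0.012     ]
```

View pics/crop1.png

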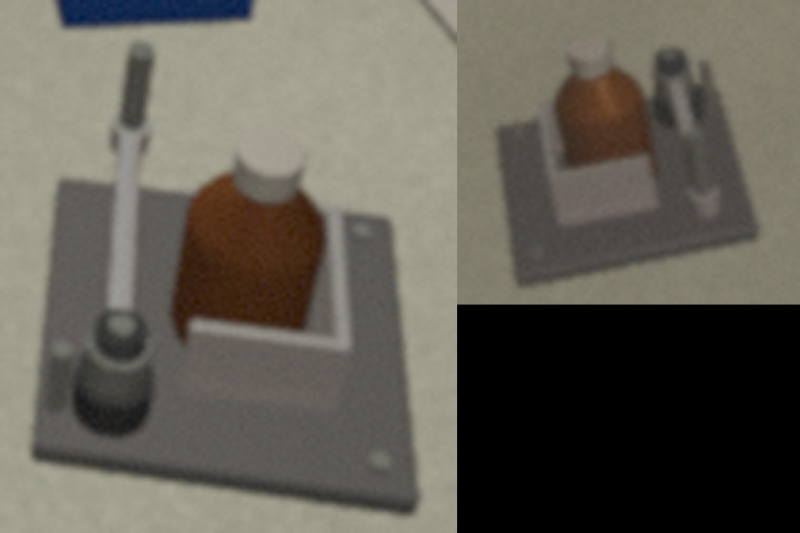

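The crop shows the grey plate and the narrow-necked bottle with a white cap. The pin top is at side (372,247), its foot at (369.6,267) and the spindle at (366.5,319.5). In the scene view the foot is at (200,212), the pin top at about (198,196) and the spindle at (191,173.6). The item beside the hub at scene (200,177) is the stop post, not the pin, so I'll re-triangulate.

```bash
cat >> h.py <<'E'
def to(P,yaw):
    """print tool-frame shift (units 100mm) and turn about tool z (units 90deg) to world P, jaw(y)-yaw"""
    s=ctrl.read_state();M=R.from_quat(np.roll(s["tool_rot"],-1)).as_matrix()
    y=np.arctan2(M[1,1],M[0,1]);dy=(yaw-y+np.pi/2)%np.pi-np.pi/2
    print("t",round(s["t"],2),"pos",s["eef_pos"].round(4),"jawyaw",round(y,3),"F",s["contact_force"].round(1),"g",round(s["grip_width"],4),"q7",round(s["joint_pos"][6],2),"tilt",M[:,2].round(3))
    print("shift",(M.T@(np.array(P)-s["eef_pos"])*10).round(3),"turn z",round(-dy/(np.pi/2),3))
E
python3 - <<'E'
from h import *
S=load("side");C=load("scene")
for n,p,q in [("pintop",(372,247.3),(198,196)),("foot",(369.6,268),(200,211)),("hub",(366.5,319.5),(191,173.6))]: print(n,tri(S,p,C,q))
for p,z in [((372,247.3),.095),((369.6,268),.05),((366.5,319.5),.064)]: print(plane(S,*p,z))
for p,z in [((198,196),.095),((200,211),.05),((191,173.6),.064)]: print(plane(C,*p,z))
to([.58,-.14,.2],-.19)
E
```

```text
pintop (array([ 0.60674058, -0.14430601,  0.09380804]), np.float64(0.0016325273757198298))
foot (array([ 0.60707564, -0.14598739,  0.04743042]), np.float64(0.0015271061289161873))
hub (array([ 0.57416252, -0.26683823,  0.06435946]), np.float64(0.0007760396080441724))
[ 0.60710431 -0.14582679  0.095     ]
[ 0.60698679 -0.14871782  0.05      ]
[ 0.57462735 -0.26667736  0.064     ]
[ 0.60642313 -0.14267681  0.095     ]
[ 0.60727171 -0.14297341  0.05      ]
[ 0.57364582 -0.26717526  0.064     ]
t 0.15 pos [0.2525 0.5164 0.2065] jawyaw 1.116 F [ 0.1  0.7 -0.2] g 0.0852 q7 -0.08 tilt [-0.    -0.001 -1.   ]
shift [-5.826 -4.458  0.069] turn z 0.831
```

Emit:
send_rows([
  [[-0.4, 0.03, 0], [0, 0, 0.046], -1],
  [[-0.4, 0.03, 0], [0, 0, 0.046], -1],
  [[-0.4, 0.03, 0], [0, 0, 0.046], -1],
  [[-0.4, 0.03, 0], [0, 0, 0.046], -1],
  [[-0.4, 0.03, 0], [0, 0, 0.046], -1],
  [[-0.4, 0.03, 0], [0, 0, 0.046], -1],
  [[-0.4, 0.03, 0], [0, 0, 0.046], -1],
  [[-0.4, 0.03, 0], [0, 0, 0.046], -1],
])

```text
t: 0.82
eef_pos: [0.5091, 0.3283, 0.2032]
tool_rot: [-0.003, 0.497, 0.868, -0.001]
contact_force: [1.1, 0.2, 0.4]
grip_width: 0.0858
```

Emit:
send_rows([
  [[-0.4, 0.03, 0], [0, 0, 0.046], -1],
  [[-0.4, 0.03, 0], [0, 0, 0.046], -1],
  [[-0.4, 0.03, 0], [0, 0, 0.046], -1],
  [[-0.4, 0.03, 0], [0, 0, 0.046], -1],
  [[-0.4, 0.03, 0], [0, 0, 0.046], -1],
  [[-0.4, 0.03, 0], [0, 0, 0.046], -1],
  [[-0.4, 0.03, 0], [0, 0, 0.046], -1],
  [[-0.4, 0.03, 0], [0, 0, 0.046], -1],
])

```text
t: 1.48
eef_pos: [0.6189, 0.0188, 0.1996]
tool_rot: [-0.003, 0.734, 0.68, -0.003]
contact_force: [0.7, 0.5, 0.5]
grip_width: 0.0851
```

```bash
python3 -c "
from h import *
to([.607,-.145,.2],-.264)"
```

```text
t 1.48 pos [0.6189 0.0188 0.1996] jawyaw -0.076 F [0.7 0.5 0.5] g 0.0851 q7 -0.01 tilt [-0.009  0.001 -1.   ]
shift [-1.643  0.006 -0.004] turn z 0.12
```

Emit:
send_rows([
  [[-0.4, 0.0, 0], [0, 0, 0.03], -1],
  [[-0.4, 0.02, 0], [0, 0, 0.03], -1],
  [[-0.4, 0.03, 0], [0, 0, 0.03], -1],
  [[-0.4, 0.05, 0], [0, 0, 0.03], -1],
  [[-0.05, 0, 0], [0, 0, 0], -1],
  [[0, 0, 0], [0, 0, 0], -1],
])

```text
t: 1.98
eef_pos: [0.5995, -0.1619, 0.198]
tool_rot: [-0.002, 0.802, 0.598, -0.006]
contact_force: [0.4, 1.2, -0.5]
grip_width: 0.0854
```

```bash
python3 -c "
from h import *
to([.607,-.145,.2],-.264)
d=snap('wrist','w1');print(proj(d,[.607,-.145,.095]),proj(d,[.607,-.145,.05]),proj(d,[.574,-.267,.064]))"
```

```text
t 1.98 pos [ 0.5995 -0.1619  0.198 ] jawyaw -0.29 F [ 0.4  1.2 -0.5] g 0.0854 q7 0.09 tilt [-0.012 -0.003 -1.   ]
shift [ 0.183  0.024 -0.021] turn z -0.016
[282.54477066 173.90715039] [282.13937582 163.13195409] [285.08090684 297.1466851 ]
```

View pics/w1.png

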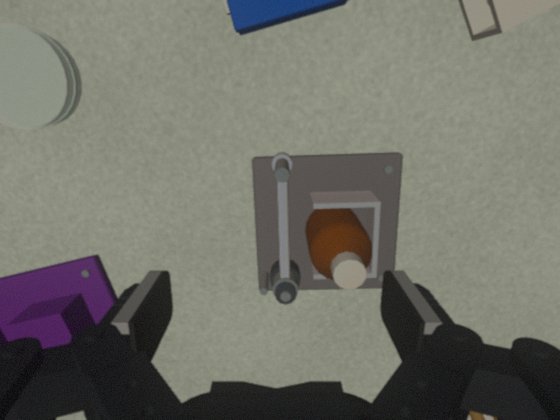

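Pin top (283,174), its foot (282,163) and the hub (286,296) match the predicted pixels within about 1 px. I'll align over the pin and go down around it.

Emit:
send_rows([
  [[0.18, 0.02, 0], [0, 0, -0.016], -1],
  [[0.03, 0, 0.3], [0, 0, 0], -1],
  [[0, 0, 0.3], [0, 0, 0], -1],
])

```text
t: 2.28
eef_pos: [0.6104, -0.1384, 0.1412]
tool_rot: [0.001, 0.793, 0.61, -0.003]
contact_force: [0.3, -0.4, -0.5]
grip_width: 0.0855
```

```bash
python3 -c "
from h import *
to([.607,-.145,.077],-.264)"
```

```text
t 2.28 pos [ 0.6104 -0.1384  0.1412] jawyaw -0.259 F [ 0.3 -0.4 -0.5] g 0.0855 q7 0.09 tilt [-0.003 -0.004 -1.   ]
shift [-0.069 -0.014  0.642] turn z 0.003
```

Emit:
send_rows([
  [[-0.06, -0.01, 0.3], [0, 0, 0], -1],
  [[0, 0, 0.25], [0, 0, 0], -1],
  [[0, 0, 0.06], [0, 0, 0], -1],
  [[0, 0, 0], [0, 0, 0], -1],
])

```text
t: 2.62
eef_pos: [0.608, -0.1337, 0.0732]
tool_rot: [-0.003, 0.789, 0.615, -0.003]
contact_force: [-0.9, -0.3, 0.5]
grip_width: 0.085
```

```bash
python3 -c "
from h import *
to([.607,-.145,.077],-.264)
d=snap('wrist','w2');print(proj(d,[.607,-.145,.095]),proj(d,[.574,-.267,.064]))"
```

```text
t 2.62 pos [ 0.608  -0.1337  0.0732] jawyaw -0.246 F [-0.9 -0.3  0.5] g 0.085 q7 0.11 tilt [-0.008  0.001 -1.   ]
shift [-0.112  0.018 -0.038] turn z 0.011
[283.28103196 294.94544577] [278.12314827 442.627404  ]
```

View pics/w2.png

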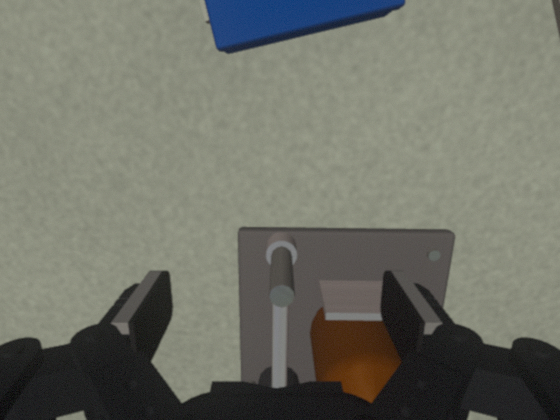

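The pin top is at (282,295), as predicted, and centred between the pads in the jaw direction. I'll move the remaining 11 mm along tool -x and close.

Emit:
send_rows([
  [[-0.11, 0.02, -0.04], [0, 0, 0.01], -1],
  [[-0.02, 0, 0], [0, 0, 0], 0.3],
  [[0, 0, 0], [0, 0, 0], 1],
  [[0, 0, 0], [0, 0, 0], 1],
  [[0, 0, 0], [0, 0, 0], 1],
  [[0, 0, 0], [0, 0, 0], 1],
  [[0, 0, 0], [0, 0, 0], 1],
  [[0, 0, 0], [0, 0, 0], 1],
], newtons=40)

```text
t: 3.33
eef_pos: [0.6101, -0.1475, 0.0851]
tool_rot: [0.001, 0.793, 0.609, 0.0]
contact_force: [0.2, -0.5, 0.3]
grip_width: 0.001
```

```bash
python3 -c "
from h import *
to([.607,-.145,.077],-.264)"
```

```text
t 3.33 pos [ 0.6101 -0.1475  0.0851] jawyaw -0.262 F [ 0.2 -0.5  0.3] g 0.001 q7 0.12 tilt [ 0.001 -0.001 -1.   ]
shift [ 0.016 -0.036  0.081] turn z 0.001
```

```bash
python3 -c "
from h import *
d=snap('wrist','w3');print(proj(d,[.607,-.145,.095]));s=snap('side','s3');s=load('s3')
b=cv2.resize(cv2.imread('pics/s3.png')[200:375,300:460],None,fx=2.6,fy=2.4)
a=cv2.imread('pics/w3.png')[:,120:500];cv2.imwrite('pics/c3.png',np.hstack([a,b[:420]]))"
```

```text
[271.98235358 258.18017729]
```

View pics/c3.png

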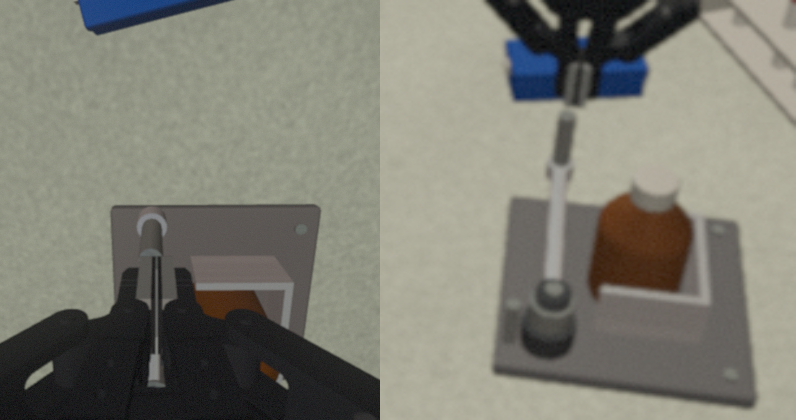

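The jaws shut on nothing: in the side view the fingertips (376,244) are just above the pin top (372,247). I'll measure how high the tips really are.

```bash
python3 -c "
from h import *
s=load('s3');d=load('w3');st=ctrl.read_state();p=st['eef_pos'];print(p,st['t'],st['joint_pos'])
print(np.array(d['T_tool_cam']).round(3).tolist())
print(tri(s,(376,243),d,(275,274)))
for z in(.07,.085,.1,.115,.13): print(z,proj(s,[p[0],p[1],z]),proj(d,[p[0],p[1],z]))
print(tri(s,(371.5,247),d,(271,252)))
"
```

```text
[ 0.61006536 -0.14744664  0.08502377] 3.4333 [ 0.09222944  0.94891702  0.2072452   1.41464575 -0.23436728  0.80092096
  0.11697604]
[[-0.001, -0.956, -0.294, 0.075], [1.0, -0.001, 0.001, -0.002], [-0.001, -0.294, 0.956, -0.167], [0.0, 0.0, 0.0, 1.0]]
(array([ 0.60978855, -0.14819289,  0.10675162]), np.float64(0.004153802382974296))
0.07 [372.43538015 258.85911795] [278.95001161 241.11781663]
0.085 [373.36977994 252.30948045] [279.25157437 252.50788324]
0.1 [374.32729494 245.59781786] [279.6047604  265.84776725]
0.115 [375.30879361 238.71804263] [280.02406623 281.68500543]
0.13 [376.3151885  231.66375835] [280.52997675 300.79331431]
(array([ 0.60715537, -0.14272102,  0.09282801]), np.float64(8.73002308986905e-05))
```

Tips measured at z≈0.106 with the TCP reading 0.085. They sit about 35 mm higher than the given tool dimensions say, while x and y agree. So I'll open, go 40 mm lower and re-check from the side before closing.

Emit:
send_rows([
  [[0, 0, 0], [0, 0, 0], -1],
  [[0.03, -0.03, 0], [0, 0, 0], -1],
  [[0, 0, 0], [0, 0, 0], -1],
  [[0, 0, 0], [0, 0, 0], -1],
  [[0, 0, 0], [0, 0, 0], -1],
  [[0, 0, 0.15], [0, 0, 0], -1],
  [[0, 0, 0.15], [0, 0, 0], -1],
  [[0, 0, 0.05], [0, 0, 0], -1],
])

```text
t: 4.1
eef_pos: [0.6086, -0.1432, 0.0501]
tool_rot: [0.001, 0.793, 0.609, 0.001]
contact_force: [-0.3, 0.1, -0.8]
grip_width: 0.0851
```

```bash
python3 -c "
from h import *
to([.607,-.144,.045],-.264)
snap('side','s4')
b=cv2.resize(cv2.imread('pics/s4.png')[180:330,280:480],None,fx=4,fy=4,interpolation=2);cv2.imwrite('pics/c4.png',b)"
```

```text
t 4.1 pos [ 0.6086 -0.1432  0.0501] jawyaw -0.261 F [-0.3  0.1 -0.8] g 0.0851 q7 0.12 tilt [ 0.003 -0.001 -1.   ]
shift [-0.012 -0.013  0.051] turn z 0.002
```

View pics/c4.png

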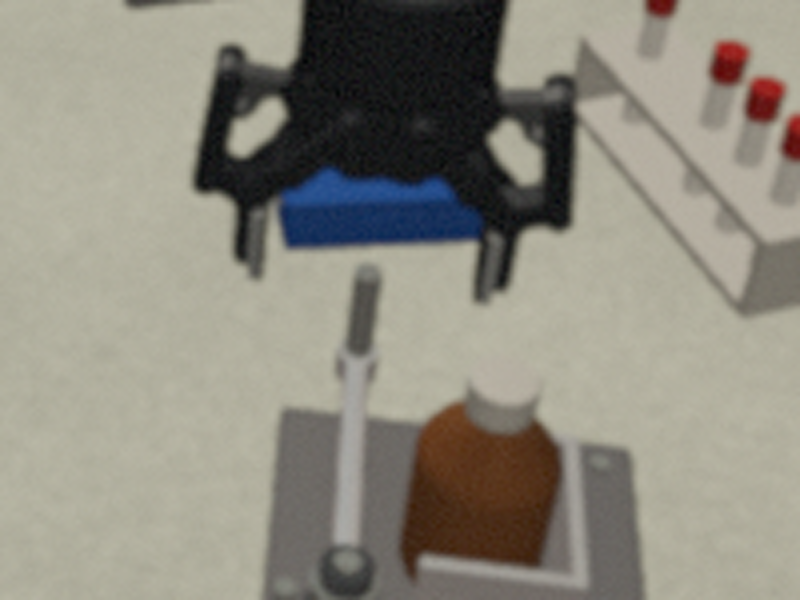

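The open tips straddle the pin at crop (255,278) and (485,300), mid (370,289), with the pin at (366,289). The tip height is about 0.087 open, so about 0.074 shut. I'll go 12 mm lower and close.

Emit:
send_rows([
  [[-0.01, -0.01, 0.12], [0, 0, 0], -1],
  [[0, 0, 0], [0, 0, 0], 1],
  [[0, 0, 0], [0, 0, 0], 1],
  [[0, 0, 0], [0, 0, 0], 1],
  [[0, 0, 0], [0, 0, 0], 1],
  [[0, 0, 0], [0, 0, 0], 1],
  [[0, 0, 0], [0, 0, 0], 1],
], newtons=40)

```text
t: 4.73
eef_pos: [0.6087, -0.1443, 0.0415]
tool_rot: [0.003, 0.793, 0.609, 0.002]
contact_force: [-0.8, -0.0, 0.1]
grip_width: 0.0124
```

```bash
python3 -c "
from h import *
to([.607,-.144,.038],-.264)"
```

```text
t 4.73 pos [ 0.6087 -0.1443  0.0415] jawyaw -0.261 F [-0.8 -0.   0.1] g 0.0124 q7 0.13 tilt [ 0.006 -0.002 -1.   ]
shift [-0.001 -0.017  0.035] turn z 0.002
```

The pin is held (12.4 mm opening). Now I swing along the arc, about 5° per row, turning the tool with it.

Emit:
send_rows([
  [[-0.005, -0.11, 0], [0, 0, -0.055], 1],
  [[-0.005, -0.11, 0], [0, 0, -0.055], 1],
  [[-0.005, -0.11, 0], [0, 0, -0.055], 1],
  [[-0.005, -0.11, 0], [0, 0, -0.055], 1],
])

```text
t: 5.07
eef_pos: [0.5658, -0.1405, 0.0417]
tool_rot: [0.005, 0.672, 0.74, 0.002]
contact_force: [2.1, -4.5, -8.7]
grip_width: 0.0106
```

```bash
cat >> h.py <<'E'
H=np.array([.574,-.267])
def gate():
    p=ctrl.read_state()["eef_pos"][:2]-H;print("radius",np.hypot(*p).round(4),"gate",(np.arctan2(p[1],p[0])-np.arctan2(.123,.033)).round(3))
    g=np.arctan2(.123,.033)+1.3;return [H[0]+.125*np.cos(g),H[1]+.125*np.sin(g),.04]
E
python3 -c "
from h import *
to(gate(),-.261+1.3)"
```

```text
radius 0.1268 gate 0.327
t 5.07 pos [ 0.5658 -0.1405  0.0417] jawyaw 0.096 F [ 2.1 -4.5 -8.7] g 0.0106 q7 0.4 tilt [ 0.009 -0.004 -1.   ]
shift [-0.532 -1.051  0.01 ] turn z -0.6
```

Emit:
send_rows([
  [[-0.01, -0.11, 0.01], [0, 0, -0.055], 1],
  [[-0.01, -0.11, 0.01], [0, 0, -0.055], 1],
  [[-0.01, -0.11, 0], [0, 0, -0.055], 1],
  [[-0.01, -0.11, 0], [0, 0, -0.055], 1],
])

```text
t: 5.4
eef_pos: [0.5245, -0.1511, 0.0418]
tool_rot: [0.006, 0.526, 0.85, 0.004]
contact_force: [1.2, 0.8, -10.7]
grip_width: 0.0106
```

```bash
python3 -c "
from h import *
to(gate(),-.261+1.3)"
```

```text
radius 0.126 gate 0.666
t 5.4 pos [ 0.5245 -0.1511  0.0418] jawyaw 0.462 F [  1.2   0.8 -10.7] g 0.0106 q7 0.66 tilt [ 0.015 -0.    -1.   ]
shift [-0.209 -0.754  0.01 ] turn z -0.367
```

```bash
python3 -c "
from h import *
snap('side','s5')
b=cv2.resize(cv2.imread('pics/s5.png')[200:350,260:460],None,fx=4,fy=4,interpolation=2);cv2.imwrite('pics/c5.png',b)"
```

```text
(no output)
```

View pics/c5.png

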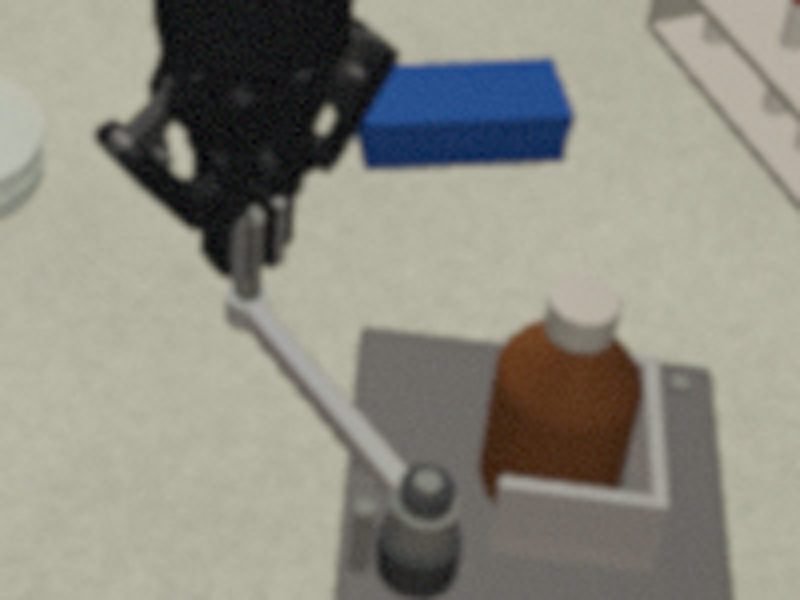

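The pin is held between the pads (crop 247,250), the bar has swung about half way and the bottle stands undisturbed. I carry on.

Emit:
send_rows([
  [[-0.01, -0.11, 0], [0, 0, -0.055], 1],
  [[-0.01, -0.11, 0], [0, 0, -0.055], 1],
  [[-0.01, -0.11, 0], [0, 0, -0.055], 1],
  [[-0.01, -0.11, 0], [0, 0, -0.055], 1],
  [[-0.01, -0.1, 0], [0, 0, -0.04], 1],
], newtons=60)

```text
t: 5.87
eef_pos: [0.4798, -0.184, 0.0416]
tool_rot: [0.003, 0.331, 0.944, 0.004]
contact_force: [-1.2, 7.3, 1.2]
grip_width: 0.0102
```

```bash
python3 -c "
from h import *
to(gate(),-.261+1.3)"
```

```text
radius 0.1255 gate 1.111
t 5.87 pos [ 0.4798 -0.184   0.0416] jawyaw 0.895 F [-1.2  7.3  1.2] g 0.0102 q7 0.98 tilt [ 0.009  0.006 -1.   ]
shift [-0.017 -0.237  0.014] turn z -0.091
```

Emit:
send_rows([
  [[-0.005, -0.1, 0], [0, 0, -0.04], 1],
  [[-0.005, -0.1, 0], [0, 0, -0.03], 1],
  [[0, -0.06, 0], [0, 0, -0.01], 1],
  [[0, -0.06, 0], [0, 0, 0], 1],
])

```text
t: 6.2
eef_pos: [0.4648, -0.2057, 0.0419]
tool_rot: [0.005, 0.264, 0.964, 0.008]
contact_force: [21.1, 47.7, -9.5]
grip_width: 0.0101
```

```bash
python3 -c "
from h import *
to(gate(),-.261+1.3)"
```

```text
radius 0.1252 gate 1.322
t 6.2 pos [ 0.4648 -0.2057  0.0419] jawyaw 1.036 F [21.1 47.7 -9.5] g 0.0101 q7 1.1 tilt [ 0.014  0.014 -1.   ]
shift [-0.002  0.027  0.019] turn z -0.002
```

At the stop (1.32 rad, firm contact, 52 N). I ease the push and check.

Emit:
send_rows([
  [[0, -0.01, 0], [0, 0, 0], 1],
  [[0, -0.01, 0], [0, 0, 0], 1],
  [[0, -0.015, 0], [0, 0, 0], 1],
])

```text
t: 6.45
eef_pos: [0.4666, -0.2024, 0.0417]
tool_rot: [0.007, 0.262, 0.965, 0.013]
contact_force: [2.8, 5.3, -4.6]
grip_width: 0.0099
```

```bash
python3 -c "
from h import *
snap('side','s6');snap('scene','c6')
a=cv2.imread('pics/s6.png')[130:400,240:460];b=cv2.imread('pics/c6.png')[140:410,120:370]
cv2.imwrite('pics/e6.png',cv2.resize(np.hstack([a,b]),None,fx=1.7,fy=1.7,interpolation=2))
to(gate(),-.261+1.3)"
```

```text
radius 0.1253 gate 1.293
t 6.55 pos [ 0.4665 -0.2026  0.0418] jawyaw 1.041 F [ 3.9  8.3 -4.2] g 0.01 q7 1.1 tilt [ 0.019  0.022 -1.   ]
shift [-0.003 -0.009  0.017] turn z 0.001
```

View pics/e6.png

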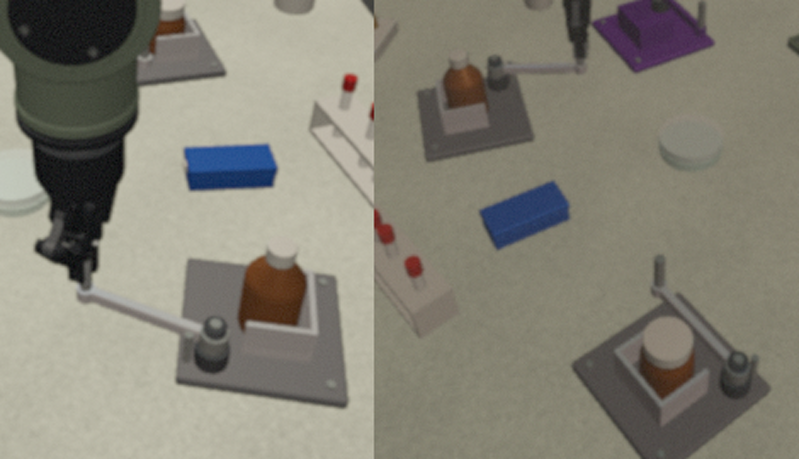

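The gate is at its stop with the pin between the fingers (85,285 left). The bottle stands in its bay, and the jar's gate is shut with the jar upright (right half, 668,365). I'll add a slight extra push, check the force and hand in.

Emit:
send_rows([
  [[0, -0.03, 0], [0, 0, 0], 1],
])

```text
t: 6.63
eef_pos: [0.4661, -0.2034, 0.0418]
tool_rot: [0.007, 0.261, 0.965, 0.014]
contact_force: [9.3, 20.2, -4.1]
grip_width: 0.0105
```

```bash
python3 -c "
from h import *
imaging.grab_frame('side');imaging.grab_frame('side')
to(gate(),-.261+1.3)
print(workorder.close_job())"
```

```text
radius 0.1253 gate 1.297
t 6.73 pos [ 0.4663 -0.2031  0.0418] jawyaw 1.043 F [ 6.6 15.3 -4.4] g 0.0101 q7 1.11 tilt [ 0.021  0.024 -0.999]
shift [-0.002 -0.004  0.018] turn z 0.002
the job is handed in; nothing more can be done
None
```

The narrow-necked bottle is in the right bay. I gripped that gate's pin, swung the gate to its stop and handed the job in at 6.7 s, still holding it. `close_job()` returned no verdict.

- **Last checks:** The gate angle works out at 1.297 rad from the TCP position. The fingers push sideways with about 17 N, and the jaws hold the pin with a commanded 60 N. In the last pictures the bottle and jar stand upright in their bays and the jar's gate is shut.
- **What disagreed:** My first close missed, passing just above the pin. The fingertips measured about 35 mm higher, relative to the reported TCP, than the tool text gives. I lowered the tool by about 43 mm and gripped at the second try. The jaw opening then read 10 to 12 mm for the 12 mm pin.
- **Push at the stop:** It reached about 52 N for a moment before I eased it off, below the 120 N wrist limit.

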